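# Take down a dry-stacked pedestal for finishing

## Task

The trial-fitted pedestal has to come apart for varnishing: take it down from the top, one piece at a time, leaving the pieces below standing where they are. First push the tenon of the gilt finial fully home between the sprung jaws of the red clamp, letting go only once they hold it; then stand the white drum on the round cork pad, the pale block centred across the two blue strips, and last the dark slab centred across the two green strips, block and slab lined up with their boards. Set every piece down upright rather than dropping it, and leave the wax jar and the brush alone.

Things in the scene. Friction and masses are not known exactly. Their poses are not given: they have to be found in the camera images.
- finial: Turned finial, top of the stack. Brass head 34 mm in diameter, 30 mm high (lower 20 mm straight-sided, then a crown); under its flat shoulder a wooden tenon 18 mm in diameter, 24 mm long, its last 6 mm tapering to 10 mm. Origin: centre of the tenon's lower end; z up; shoulder at z = 24, top at 54 mm. At the start the tenon hangs loosely in the drum, shoulder on the drum's top. About 60 g.
- drum: White round drum, 46 mm in diameter, 30 mm high, with a 24 mm bore right through. Origin at the centre of its underside, z up. At the start it stands on the block. About 50 g.
- block: Pale wooden block, 54 mm (x) by 78 mm (y) by 26 mm high. Origin at the centre of its underside, z up. At the start it lies on the slab, its long side nearly along the slab's. About 80 g.
- slab: Dark wooden slab, foot of the pedestal, 66 mm (x) by 104 mm (y) by 24 mm high. Origin at the centre of its underside, z up. At the start it lies on the bench, at a place that changes. About 140 g.
- clamp: Fixed clamp: dark foot 62 (x) by 114 mm (y), 8 mm thick; red end blocks at y = +-50, top 32 mm; two metal jaws, 30 mm wide in x, tops at z = 34 mm, each sliding along y on a weak spring; gap 11 mm at rest, lead-in mouth 19 mm. Pushing the tenon down (5 to 15 N) spreads them; home, the shoulder sits on the jaw tops, finial origin 10 mm above the clamp's. Origin: underside, below the mouth's centre.
- drum_rest: Fixed white round board, 90 mm in diameter, 5 mm thick, with a cork pad 60 mm in diameter on it; the pad's top is 13 mm above the origin. Place for the drum. Origin at the centre of the underside.
- block_rest: Fixed white board 78 mm (x) by 100 mm (y), 5 mm thick, with two blue strips running along x at y = -24 and +24 mm, each 48 mm long and 12 mm wide, tops 13 mm above the origin. Place for the block, its long side along the board's long side (y). Origin at the centre of the underside.
- slab_rest: Fixed white board 92 mm (x) by 130 mm (y), 5 mm thick, with two green strips running along x at y = -36 and +36 mm, each 62 mm long and 12 mm wide, tops 13 mm above the origin. Place for the slab, its long side along the board's long side (y). Origin at the centre of the underside.
- wax_jar: Bystander: amber glass jar with a yellow cap, 60 mm in diameter, 62 mm high, standing on the bench at the left. Origin at the centre of its underside. To be left alone.
- brush: Bystander: brush 170 mm long lying on the bench at the right. Origin under its middle. To be left alone.

How it is judged (in metres and radians):
On the way, in this order (a step that is already met when the one before it is completed fails the run):
1. the finial, taken alone, is fully home between the clamp's jaws while the fingers still hold it (horizontal distance between finial and clamp below 0.012 m and z of finial in the frame of clamp between 0.007 and 0.013 m and angle between finial's own z axis and vertical below 0.12 rad and contact force between the fingers and finial above 0.3 N and distance of drum from where it was at the start of the episode below 0.03 m), for 0.1 s.
2. the drum, taken alone, stands released on the cork pad (horizontal distance between drum and drum_rest below 0.012 m and z of drum in the frame of drum_rest between 0.01 and 0.016 m and angle between drum's own z axis and vertical below 0.12 rad and contact force between the fingers and drum below 0.05 N and linear speed of drum below 0.02 m/s and distance of block from where it was at the start of the episode below 0.03 m), for 0.2 s.
3. the block, taken alone, lies released across the blue strips (horizontal distance between block and block_rest below 0.012 m and z of block in the frame of block_rest between 0.01 and 0.016 m and angle between block's own z axis and vertical below 0.12 rad and angle between the y axis of block and the y axis of block_rest, either way round below 0.2 rad and contact force between the fingers and block below 0.05 N and linear speed of block below 0.02 m/s and distance of slab from where it was at the start of the episode below 0.03 m), for 0.2 s.
4. the slab lies released across the green strips (horizontal distance between slab and slab_rest below 0.012 m and z of slab in the frame of slab_rest between 0.01 and 0.016 m and angle between slab's own z axis and vertical below 0.12 rad and angle between the y axis of slab and the y axis of slab_rest, either way round below 0.2 rad and contact force between the fingers and slab below 0.05 N and linear speed of slab below 0.02 m/s), for 0.2 s.
At the end, for the whole second after the job is handed in: Finial home in the clamp, drum on the cork, block on the blue and slab on the green strips: each within 12 mm of its place's centre, within 3 mm of its seated height and 7 degrees of upright; block and slab in line with their boards within 11 degrees; all at rest (horizontal distance between finial and clamp below 0.012 m and z of finial in the frame of clamp between 0.007 and 0.013 m and angle between each of finial, drum, block, slab's own z axis and vertical below 0.12 rad and horizontal distance between drum and drum_rest below 0.012 m and z of drum in the frame of drum_rest between 0.01 and 0.016 m and horizontal distance between block and block_rest below 0.012 m and z of block in the frame of block_rest between 0.01 and 0.016 m and angle between the y axis of block and the y axis of block_rest, either way round below 0.2 rad and horizontal distance between slab and slab_rest below 0.012 m and z of slab in the frame of slab_rest between 0.01 and 0.016 m and angle between the y axis of slab and the y axis of slab_rest, either way round below 0.2 rad and linear speed of each of finial, drum, block, slab below 0.02 m/s); the robot touches nothing.
It fails at once if a piece is dropped (moves faster than 0.7 m/s out of the fingers) ((linear speed of finial above 0.7 m/s and contact force between the fingers and finial below 0.05 N) or (linear speed of drum above 0.7 m/s and contact force between the fingers and drum below 0.05 N) or (linear speed of block above 0.7 m/s and contact force between the fingers and block below 0.05 N) or (linear speed of slab above 0.7 m/s and contact force between the fingers and slab below 0.05 N)).
It fails at once if the wax jar is moved more than 30 mm (distance of wax_jar from where it was at the start of the episode above 0.03 m).
It fails at once if the brush is moved more than 30 mm (distance of brush from where it was at the start of the episode above 0.03 m).
It also fails if it takes over 131 s, if anything falls off the work surface, if the arm or the gripper's body presses on something with over 40 N, if the wrist force passes 120 N, or if a joint passes its speed limit or range.

## Robot

A 7-joint arm with a two-finger parallel gripper is mounted at the origin on the work surface. World frame = base frame: x ahead of the robot, y to its left, z up, the work surface at z = 0. Lengths are in m, angles in degrees, forces in N, time in s.
With the tool pointing down it reaches from about 0.425 to 0.925 m from the base axis. Payload 6.8 kg.
Tool frame: the origin (TCP) lies midway between the tips of the shut fingers; the grasp point (between the pads) lies 19 mm behind it (ctrl.grip_depth is the distance from the TCP to the grasp point, in m); z points along the fingers, y is the line along which they close (so a half turn about z gives the same grasp; the last joint's range is limited). The gripper opens to 85 mm and grips with 20 to 120 N. Pads are 22 mm wide; open, the fingers measure 114 mm over their backs; the gripper's body (76 mm by 85 mm) begins 54 mm behind the grasp point. The pads swing forward as they close: fully open they stand 13 mm farther back than shut.
Start: joints at [58.952, 27.33, 1.283, 89.118, -0.659, 63.558, -4.761], TCP at [0.284, -0.612, 0.231] pointing down, gripper open.
Joint ranges: [-169.35, 169.35], [-19.33, 120.38], [-80.79, 83.38], [13.8, 139.57], [-78.32, 258.32], [9.67, 109.79], [-169.56, 169.56]. Speed limits (degrees/s): [136.94, 136.94, 180, 180, 180, 180, 180].

## Interface

Orientations are given as a 3x3 rotation matrix whose columns are the frame's x, y, z axes.
In Python, from rig import ctrl gives the robot as it stands.
- The arm moves only by the tool shift_gripper, called after "Request:" as a command line: name --pt "numbers of a row" for each row, then --argument value for the rest. Schema: {"type":"object","properties":{"moves":{"type":"array","items":{"type":"number"},"minItems":4,"maxItems":32},"finger_gap":{"type":"number"},"only":{"type":"string"},"quiet":{"type":"boolean"},"lines":{"type":"string"}},"required":["moves"],"additionalProperties":false}. moves is one flat list of numbers that holds 1 to 8 rows one after another, with no inner brackets; each row has 4 numbers: dx, dy, dz in m, then a turn about the tool's z in degrees; each row is the pose to reach, as a shift and turn from the pose commanded when the call began, along the tool's axes at that moment; what a row does not reach only later rows make up. A row lasts 1/10 s, in which the tool goes at most 0.05 m and 8.59 degrees, less where a joint would pass 70% of its speed; a pose out of reach is approached as far as the arm can. finger_gap is the opening from 0.0 (shut) to 1.0 (fully open), set as the call begins (left out keeps the last). The fingers move at their own pace and stop on an object; the grip force is fixed at half the most. Time passes only in rows, so rows that do not move let the fingers close. The tool returns the time, the measured TCP pose, the force, the opening and the grip force at its end. only (a regular expression) keeps the lines of the reply that match it, lines (a string "A,B") keeps lines A to B, and quiet returns only ok. Input that does not fit is refused with a message, and nothing moves.
- ctrl.state(): the state, without advancing time (a new reading comes with each control period).
- ctrl.camera(name): name is "scene" or "top"; returns the picture (384x512x3 uint8, red, green, blue); there is no depth.
- ctrl.get_calibration(name): a dict with "K" (3x3 intrinsics, pixels), "D" ([k1, k2, p1, p2, k3] as OpenCV has them; the pictures are not rectified), "xyz" and "attitude" of the camera in the world. Camera axes: x right, y up, looking along -z (the intrinsics and any distortion apply to the point x, -y, -z); pixel columns grow to the right and rows downward; lengths in m; the calibration is good to about 2 mm. A picture is of the moment at which its call begins. get_calibration takes no time and is no camera call.
- ctrl.sign_off(): hands the job in; it is judged then, once.
The state is a dict: "clock": time; "joint_pos": joint angles; "joint_velocities": joint speeds; "effort": joint torques, N m; "position": TCP position; "tcp_rot": TCP orientation; "wrist_force": force on the tool from outside, world axes, zero at the start; "moment": the same for the moment, N m; "width": opening from 0.0 (shut) to 1.0 (fully open); "grip_force": force on a finger pad.
Only numpy, scipy, OpenCV 4.12 (cv2) and the standard library are available. Lean on these libraries where they do the work, as an engineer would, in place of code of your own. Each camera call takes 0.05 s, during which the arm holds its last target. There are 200 camera calls.

## Working session

There is one attempt and no reset: what is moved stays moved. The work goes in short steps, Python scripts to look and compute and a tool call to move; the robot and the scene stay as the last step left them, time stands still between calls to the robot, and variables do not carry over. Pictures are saved under pics/ and viewed, at most 15 in all, crops included, and the job is handed in when it is done.

```bash
ls; mkdir -p pics
```

Run:
```python
from rig import ctrl
import cv2
s=ctrl.state();print({k:s[k] for k in('clock','position','tcp_rot','width')},ctrl.grip_depth)
for n in('scene','top'):
    cv2.imwrite(f'pics/{n}0.png',ctrl.camera(n)[:,:,::-1]);print(ctrl.get_calibration(n))
```

```text
pics
rig.py
{'clock': 0.0, 'position': array([ 0.28345927, -0.61193785,  0.23031379]), 'tcp_rot': array([[ 9.07344623e-01,  4.20386580e-01, -9.26098508e-04],
       [ 4.20387566e-01, -9.07343234e-01,  1.59661401e-03],
       [-1.69094114e-04, -1.83799943e-03, -9.99998297e-01]]), 'width': 0.9988676613396219} 0.0187
{'K': array([[400.90290957,   0.        , 252.90402364],
       [  0.        , 400.90290957, 191.5295901 ],
       [  0.        ,   0.        ,   1.        ]]), 'D': array([-0.0824006,  0.       ,  0.       ,  0.       ,  0.       ]), 'xyz': array([1.03364846, 0.21381359, 1.02615998]), 'attitude': array([[-0.40265187, -0.78750156,  0.466597  ],
       [ 0.91534566, -0.34434014,  0.20873954],
       [-0.00371464,  0.5111469 ,  0.85948534]])}
{'K': array([[369.53559455,   0.        , 252.57453734],
       [  0.        , 369.53559455, 188.96830972],
       [  0.        ,   0.        ,   1.        ]]), 'D': array([-0.05316736,  0.        ,  0.        ,  0.        ,  0.        ]), 'xyz': array([ 0.35737236, -0.01246612,  1.12571893]), 'attitude': array([[-0.00675263,  0.98412176, -0.17736617],
       [-0.99981812, -0.00980815, -0.01635606],
       [-0.01783599,  0.17722346,  0.984009  ]])}
```

View pics/scene0.png

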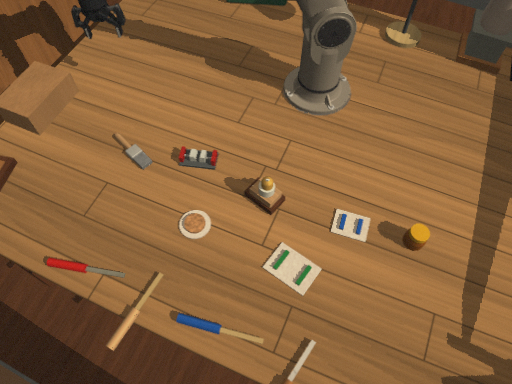

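View pics/top0.png

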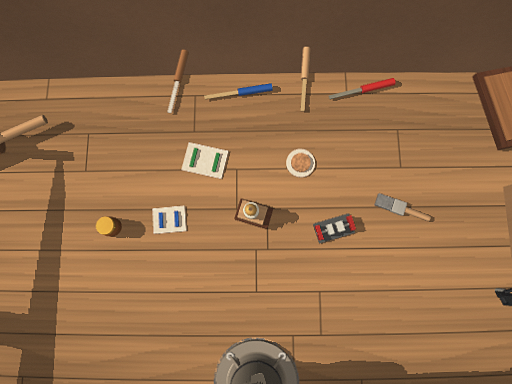

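Create h.py:
```python
import numpy as np, cv2
from rig import ctrl
C={n:ctrl.get_calibration(n) for n in('scene','top')}
def cast(n,px,z):
    c=C[n]; u=cv2.undistortPoints(np.array(px,float).reshape(-1,1,2),c['K'],c['D'])[:,0]
    d=np.c_[u[:,0],-u[:,1],-np.ones(len(u))]@c['attitude'].T
    return (c['xyz']+d*((z-c['xyz'][2])/d[:,2])[:,None])[:,:2]
def proj(n,p):
    c=C[n]; q=(np.array(p,float).reshape(-1,3)-c['xyz'])@c['attitude']*[1,-1,-1]
    return cv2.projectPoints(q,np.zeros(3),np.zeros(3),c['K'],c['D'])[0][:,0]
def snap(n,name=None):
    im=ctrl.camera(n)[:,:,::-1].copy()
    if name: cv2.imwrite(f'pics/{name}.png',im)
    return im
def crop(im,x,y,w,h,s): return cv2.resize(im[y:y+h,x:x+w],None,fx=s,fy=s,interpolation=cv2.INTER_NEAREST)
def blobs(im,lo,hi,box,amin=8):
    x,y,w,h=box; m=np.zeros(im.shape[:2],np.uint8)
    m[y:y+h,x:x+w]=cv2.inRange(cv2.cvtColor(im,cv2.COLOR_BGR2HSV),np.array(lo),np.array(hi))[y:y+h,x:x+w]
    k,l,st,ce=cv2.connectedComponentsWithStats(m)
    r=[(int(st[i,4]),ce[i],(l==i).astype(np.uint8)) for i in range(1,k) if st[i,4]>=amin]
    return sorted(r,key=lambda t:-t[0])
def contour(m): return max(cv2.findContours(m,cv2.RETR_EXTERNAL,cv2.CHAIN_APPROX_NONE)[0],key=cv2.contourArea)[:,0].astype(float)
```

Create m.py:
```python
from h import *
S={n:cv2.imread(f'pics/{n}0.png') for n in('scene','top')}
B={'scene':dict(block=(325,203,55,45),slab=(255,238,75,60),drum=(170,203,50,45),clamp=(170,140,55,35)),
   'top':dict(block=(145,200,50,40),slab=(175,138,60,48),drum=(280,143,40,40),clamp=(305,205,60,45))}
for n in S:
    im=S[n]; b=B[n]
    for k in('block','slab','drum'):
        # board outline: fill white mask's convex hull
        w=blobs(im,(0,0,165),(179,70,255),b[k])[0]
        pts=cast(n,contour(w[2]),.005).astype(np.float32)
        if k=='drum': (c,r)=cv2.minEnclosingCircle(pts); print(n,k,np.round(c,4),'r',round(r,4))
        else:
            r=cv2.minAreaRect(pts); print(n,k,np.round(r[0],4),np.round(r[1],4),round(r[2],1))
    for k,lo,hi in(('block',(95,100,40),(130,255,255)),('slab',(45,80,30),(90,255,255))):
        s=blobs(im,lo,hi,b[k])[:2]; p=cast(n,[q[1] for q in s],.012)
        print(n,k,'strips',np.round(p.mean(0),4),'d',np.linalg.norm(p[0]-p[1]).round(4),'yaw y',np.degrees(np.arctan2(*(p[1]-p[0])[::-1])).round(1))
    hs=cv2.cvtColor(im,cv2.COLOR_BGR2HSV)
    red=[q for lo,hi in(((0,150,60),(6,255,255)),((172,150,60),(179,255,255))) for q in blobs(im,lo,hi,b['clamp'],4)]
    m=sum(q[2] for q in red); k,l,st,ce=cv2.connectedComponentsWithStats(m.astype(np.uint8))
    i=np.argsort(-st[1:,4])[:2]+1; p=cast(n,ce[i],.026); print(n,'clamp red',st[i,4],np.round(p.mean(0),4),np.linalg.norm(p[0]-p[1]).round(4),np.degrees(np.arctan2(*(p[1]-p[0])[::-1])).round(1))
    j=blobs(im,(0,0,150),(179,60,255),b['clamp'],5)[:2]; p=cast(n,[q[1] for q in j],.032); print(n,'jaws',[q[0] for q in j],np.round(p,4).tolist(),np.round(p.mean(0),4))
a=crop(S['scene'],236,165,60,55,6); c=crop(S['top'],225,188,60,55,6)
d=crop(S['scene'],165,138,60,40,6); e=crop(S['top'],305,205,60,40,6)
cv2.imwrite('pics/crops0.png',np.vstack([np.hstack([a,c]),np.hstack([d,e])]))
```

```bash
python3 m.py
```

```text
scene block [0.4686 0.2625] [0.0765 0.0977] 5.1
scene slab [0.6545 0.1559] [0.1291 0.0909] 76.5
scene drum [ 0.6429 -0.1428] r 0.0447
scene block strips [0.4687 0.2624] d 0.0479 yaw y 94.2
scene slab strips [0.6544 0.1558] d 0.0721 yaw y -103.2
scene clamp red [74 71] [ 0.4412 -0.2361] 0.0992 -74.0
scene jaws [55, 41] [[0.4419, -0.2513], [0.4324, -0.2229]] [ 0.4372 -0.2371]
top block [0.4677 0.2639] [0.0788 0.0996] 4.8
top slab [0.6538 0.1568] [0.1288 0.0925] 76.4
top drum [ 0.6416 -0.1426] r 0.045
top block strips [0.4671 0.2626] d 0.0481 yaw y -87.2
top slab strips [0.6532 0.1564] d 0.0718 yaw y 76.8
top clamp red [86 73] [ 0.4374 -0.2373] 0.0997 106.1
top jaws [71, 62] [[0.4415, -0.2509], [0.4328, -0.2208]] [ 0.4372 -0.2359]
```

View pics/crops0.png

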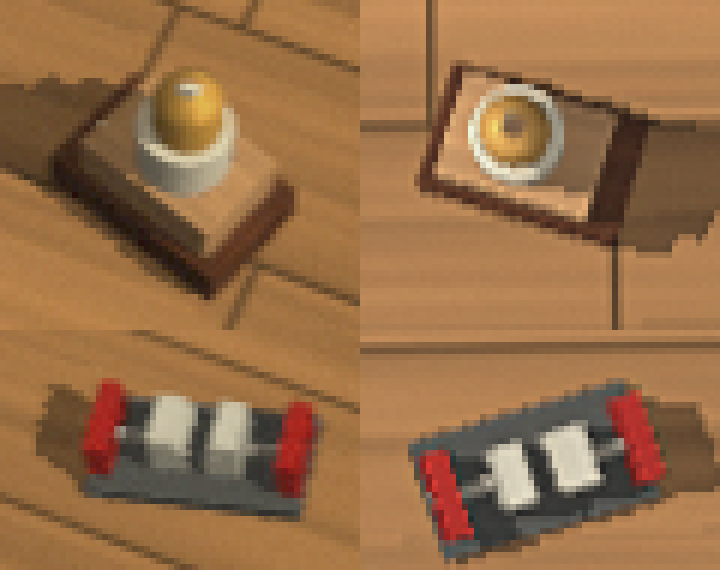

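Create p.py:
```python
from h import *
S={n:cv2.imread(f'pics/{n}0.png') for n in('scene','top')}
B={'scene':(236,165,60,55),'top':(225,188,60,55)}
for n in S:
    im=S[n]
    g=blobs(im,(15,130,100),(32,255,255),B[n])[0]; c=contour(g[2]); 
    for z in(.09,.1): 
        p=cast(n,c,z).astype(np.float32); q,r=cv2.minEnclosingCircle(p); print(n,'gold',g[0],z,np.round(q,4),round(r,4), 'centroid ray',np.round(cast(n,[g[1]],z),4))
    w=blobs(im,(0,0,120),(179,75,255),B[n])[0]; m=np.maximum(w[2],0); c=contour(m)
    for z in(.08,): q,r=cv2.minEnclosingCircle(cast(n,c,z).astype(np.float32)); print(n,'white',w[0],np.round(q,4),round(r,4),'bbox',c.min(0),c.max(0))
```

```bash
python3 p.py
```

Create p.py:
```python
from h import *
S={n:cv2.imread(f'pics/{n}0.png') for n in('scene','top')}
B={'scene':(258,174,20,20),'top':(243,202,17,17)}
for n in S:
    im=S[n]
    g=blobs(im,(17,155,100),(32,255,255),B[n])[0]; c=contour(g[2]); print(n,g[0],g[1],c.min(0),c.max(0))
    for z in(.095,.1,.105): 
        p=cast(n,c,z).astype(np.float32); q,r=cv2.minEnclosingCircle(p); print(n,'gold',z,np.round(q,4),round(r,4), 'centroid ray',np.round(cast(n,[g[1]],z),4))
for n,p in(('top',(.487,.011)),('scene',(.487,.011))):
    for z in(.05,.08,.1,.11): print(n,z,proj(n,[[*p,z]]).round(1))
h=lambda n,x,y:cv2.cvtColor(S[n],cv2.COLOR_BGR2HSV)[y,x]
print(h('top',250,206),h('top',252,213),h('top',230,200),h('scene',268,185),h('scene',240,170))
```

```bash
python3 p.py
```

```text
scene 101 [267.59405941 182.82178218] [262. 176.] [273. 189.]
scene gold 0.095 [0.4865 0.0112] 0.0215 centroid ray [[0.4866 0.0133]]
scene gold 0.1 [0.4895 0.0123] 0.0214 centroid ray [[0.4896 0.0144]]
scene gold 0.105 [0.4924 0.0134] 0.0213 centroid ray [[0.4925 0.0155]]
top 42 [249.85714286 209.21428571] [245. 204.] [255. 214.]
top gold 0.095 [0.4853 0.0114] 0.0155 centroid ray [[0.4855 0.0127]]
top gold 0.1 [0.4847 0.0113] 0.0154 centroid ray [[0.4849 0.0126]]
top gold 0.105 [0.4841 0.0112] 0.0153 centroid ray [[0.4842 0.0124]]
top 0.05 [[250.8 210.6]]
top 0.08 [[250.6 209.3]]
top 0.1 [[250.4 208.4]]
top 0.11 [[250.3 208. ]]
scene 0.05 [[266.3 191. ]]
scene 0.08 [[266.6 185.5]]
scene 0.1 [[266.8 181.7]]
scene 0.11 [[266.9 179.7]]
[ 18 127 168] [ 18 156 162] [ 14 136 173] [ 19 174 188] [ 15 149 164]
```

Add to h.py:
```python
def go(x,y,z,ydir=None):
    """shift in tool axes to world TCP target; ydir = wanted world heading of tool y (deg, mod 180)"""
    s=ctrl.state(); R=s['tcp_rot']; d=R.T@(np.array([x,y,z])-s['position'])
    h=np.degrees(np.arctan2(R[1,1],R[0,1])); t=0
    if ydir is not None: t=-((ydir-h+90)%180-90)   # tool z points down
    print('shift',np.round(d,4),'turn',round(t,2),'| at',np.round(s['position'],4),'head',round(h,2),'j7',round(s['joint_pos'][6],1),'t',s['clock'])
```

```bash
python3 -c "
from h import *
go(.4853,.0115,.15)"
```

```text
shift [ 0.4452 -0.4808  0.0812] turn 0 | at [ 0.2835 -0.612   0.2304] head -65.14 j7 -4.8 t 0.1
```

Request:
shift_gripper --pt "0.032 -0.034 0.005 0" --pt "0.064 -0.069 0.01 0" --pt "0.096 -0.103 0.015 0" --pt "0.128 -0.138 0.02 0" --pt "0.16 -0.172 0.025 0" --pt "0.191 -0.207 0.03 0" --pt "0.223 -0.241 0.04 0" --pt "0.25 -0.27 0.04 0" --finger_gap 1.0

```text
refused: moves[0]: [0.032, -0.034, 0.005, 0] is not of type 'number' (schema: type "number"). Nothing was moved.
```

Refused on format, not on reach. It needs one flat list, 4 numbers to a row, no inner brackets.

Request:
shift_gripper --moves '[0.032,-0.034,0.005,0,0.064,-0.069,0.01,0,0.096,-0.103,0.015,0,0.128,-0.138,0.02,0,0.16,-0.172,0.025,0,0.191,-0.207,0.03,0,0.223,-0.241,0.04,0,0.25,-0.27,0.04,0]' --finger_gap 1.0

```text
clock: 0.9
position: [0.3967, -0.2595, 0.1901]
tcp_rot: [[0.907, 0.421, -0.002], [0.421, -0.907, 0.001], [-0.001, -0.002, -1.0]]
wrist_force: [0.4, -0.7, 1.2]
width: 1.0
grip_force: 0.0
```

Request:
shift_gripper --moves '[0.032,-0.034,0.01,0,0.064,-0.069,0.02,0,0.096,-0.103,0.03,0,0.128,-0.138,0.04,0,0.16,-0.172,0.041,0,0.18,-0.195,0.041,0,0.195,-0.211,0.041,0,0.195,-0.211,0.041,0]'

```text
clock: 1.7
position: [0.486, 0.0148, 0.1503]
tcp_rot: [[0.905, 0.425, 0.001], [0.425, -0.905, 0.002], [0.001, -0.001, -1.0]]
wrist_force: [0.9, -0.0, -0.2]
width: 1.0
grip_force: 0.0
```

```bash
python3 -c "
from h import *
go(.4853,.0115,.081)
a=snap('scene');b=snap('top')
cv2.imwrite('pics/c1.png',np.hstack([crop(a,226,135,80,80,5),crop(b,205,170,80,80,5)]))"
```

```text
shift [-0.0021  0.0027  0.0693] turn 0 | at [0.486  0.0148 0.1503] head -64.82 j7 -80.6 t 1.7
```

View pics/c1.png

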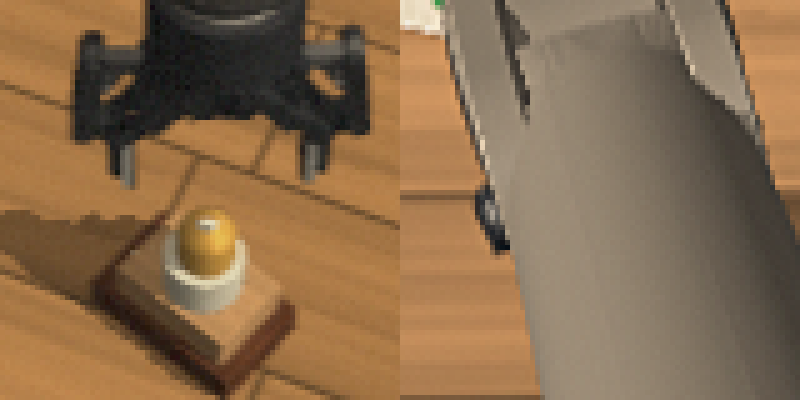

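Request:
shift_gripper --moves '[-0.002,0.003,0.02,0,-0.002,0.003,0.04,0,-0.002,0.003,0.055,0,-0.002,0.003,0.062,0,-0.002,0.003,0.067,0,-0.002,0.003,0.069,0,-0.002,0.003,0.069,0]'

```text
clock: 2.5
position: [0.485, 0.0072, 0.0816]
tcp_rot: [[0.908, 0.42, 0.0], [0.42, -0.908, -0.0], [0.0, 0.0, -1.0]]
wrist_force: [-0.0, 0.8, -0.2]
width: 1.001
grip_force: 0.0
```

```bash
python3 -c "
from h import *
go(.4853,.0115,.081)"
```

```text
shift [ 0.0021 -0.0038  0.0006] turn 0 | at [0.485  0.0072 0.0816] head -65.17 j7 -83.1 t 2.5
```

Request:
shift_gripper --moves '[0,0,0,0,0,0,0,0,0,0,0,0,0,0,0,0,0,0,0,0,0,0,0,0,0,0,0,0,0,0,0,0]' --finger_gap 0.0

```text
clock: 3.3
position: [0.485, 0.0075, 0.0819]
tcp_rot: [[0.907, 0.42, 0.0], [0.42, -0.907, -0.0], [0.0, 0.0, -1.0]]
wrist_force: [-1.5, -0.0, 6.4]
width: 0.374
grip_force: 59.2
```

Request:
shift_gripper --moves '[0,0,-0.003,0,0,0,-0.008,0,0,0,-0.016,0,0,0,-0.03,0,0,0,-0.045,0,0,0,-0.06,0,0,0,-0.07,0,0,0,-0.07,0]'

```text
clock: 4.1
position: [0.4858, 0.0075, 0.1529]
tcp_rot: [[0.907, 0.42, 0.003], [0.42, -0.907, 0.0], [0.003, 0.001, -1.0]]
wrist_force: [-0.6, -0.2, 0.1]
width: 0.37
grip_force: 59.5
```

```bash
python3 -c "
from h import *
print(proj('scene',[[.485,.0075,.135]]))
a=snap('scene','s2')
cv2.imwrite('pics/c2.png',crop(a,226,145,80,70,7))"
```

```text
[[266.21749787 173.61971733]]
```

View pics/c2.png

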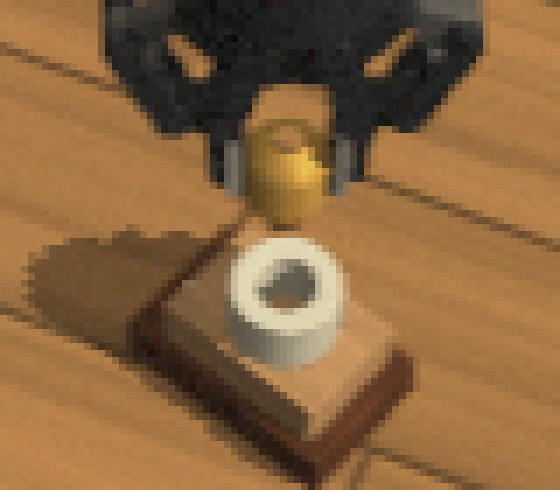

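```bash
python3 -c "
from h import *
go(.4362,-.2375,.11,106)"
```

```text
shift [-0.1474  0.2016  0.0419] turn 8.84 | at [0.4852 0.0074 0.1519] head -65.16 j7 -80.1 t 4.15
```

Request:
shift_gripper --moves '[-0.02,0.027,0,2,-0.04,0.055,0,4,-0.06,0.082,0,6,-0.08,0.11,0,8,-0.1,0.137,0.01,8.8,-0.12,0.164,0.02,8.8,-0.14,0.191,0.035,8.8,-0.147,0.201,0.042,8.8]'

```text
clock: 4.95
position: [0.4334, -0.2399, 0.1074]
tcp_rot: [[0.962, 0.272, -0.003], [0.272, -0.962, -0.0], [-0.003, -0.001, -1.0]]
wrist_force: [-0.7, 0.4, -0.2]
width: 0.371
grip_force: 59.6
```

Request:
shift_gripper --moves '[0,0,0,0,0,0,0,0,0,0,0,0]'

```text
clock: 5.25
position: [0.4368, -0.235, 0.1096]
tcp_rot: [[0.96, 0.279, 0.001], [0.279, -0.96, 0.001], [0.001, -0.0, -1.0]]
wrist_force: [-0.1, 0.5, -0.4]
width: 0.374
grip_force: 59.6
```

```bash
python3 -c "
from h import *
go(.4362,-.2375,.08,106)
a=snap('scene','s3');b=snap('top','t3')
cv2.imwrite('pics/c3.png',np.hstack([crop(a,160,110,80,70,5),crop(b,290,180,80,70,5)]))"
```

```text
shift [-0.0012  0.0022  0.0296] turn 0.2 | at [ 0.4368 -0.235   0.1096] head -73.8 j7 -57.3 t 5.25
```

View pics/c3.png

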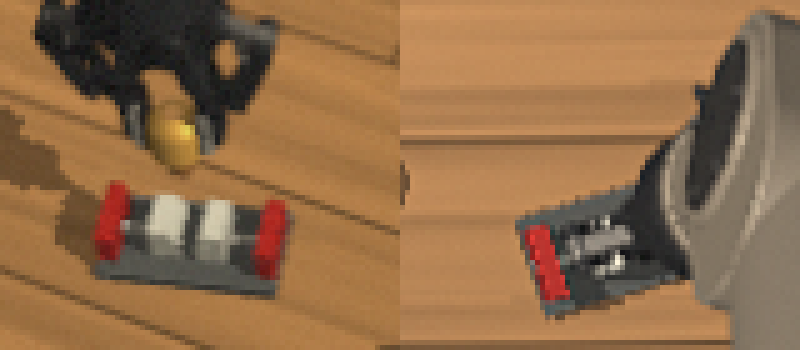

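```bash
python3 -c "
from h import *
im=cv2.imread('pics/s3.png')
g=blobs(im,(17,155,100),(32,255,255),(185,125,22,25))[0]
print(g[0],g[1])
for z in(.115,.12,.125): print(z,cast('scene',[g[1]],z), proj('scene',[[.4368+.0019,-.235+.0006,z]]))
print(cast('scene',[[198.4,154.4]],.034))
"
```

```text
96 [194.53125    136.97916667]
0.115 [[ 0.43870497 -0.23586111]] [[194.97753178 137.13571806]]
0.12 [[ 0.44196973 -0.23339352]] [[194.75900058 136.04858002]]
0.125 [[ 0.44523449 -0.23092592]] [[194.53893986 134.95352654]]
[[ 0.44090694 -0.23294666]]
```

Request:
shift_gripper --moves '[-0.001,0.002,0.01,0,-0.001,0.002,0.02,0,-0.001,0.002,0.025,0,-0.001,0.002,0.028,0,-0.001,0.002,0.028,0]'

```text
clock: 5.85
position: [0.4351, -0.2387, 0.0806]
tcp_rot: [[0.961, 0.277, -0.001], [0.277, -0.961, 0.001], [-0.001, -0.001, -1.0]]
wrist_force: [0.2, -0.3, -0.9]
width: 0.368
grip_force: 59.6
```

```bash
python3 -c "
from h import *
go(.4362,-.2375,.034,106)"
```

```text
shift [ 0.0015 -0.0008  0.0466] turn 0.06 | at [ 0.4351 -0.2387  0.0806] head -73.94 j7 -57.7 t 5.85
```

Request:
shift_gripper --moves '[0.001,0,0.008,0,0.001,0,0.016,0,0.001,0,0.024,0,0.001,0,0.03,0,0.001,0,0.034,0,0.001,0,0.038,0,0.001,0,0.041,0,0.001,0,0.041,0]'

```text
clock: 6.65
position: [0.4364, -0.2384, 0.0399]
tcp_rot: [[0.961, 0.277, -0.0], [0.277, -0.961, 0.0], [-0.0, -0.0, -1.0]]
wrist_force: [1.2, -0.8, -2.8]
width: 0.368
grip_force: 59.6
```

Request:
shift_gripper --moves '[0,0,0.002,0,0,0,0.004,0,0,0,0.005,0,0,0,0.005,0]'

```text
clock: 7.05
position: [0.4367, -0.2392, 0.0359]
tcp_rot: [[0.961, 0.276, 0.001], [0.276, -0.961, -0.001], [0.0, 0.001, -1.0]]
wrist_force: [-2.2, 0.3, 7.2]
width: 0.373
grip_force: 60.6
```

```bash
python3 -c "
from h import *
go(.4362,-.2375,.034,106)"
```

```text
shift [-0.     -0.0018  0.0019] turn 0.03 | at [ 0.4367 -0.2392  0.0359] head -73.97 j7 -59.0 t 7.05
```

Request:
shift_gripper --moves '[0,0,0.001,0,0,0,0.001,0,0,0,0.001,0]'

```text
clock: 7.35
position: [0.4369, -0.2398, 0.0358]
tcp_rot: [[0.961, 0.276, 0.001], [0.276, -0.961, -0.002], [0.001, 0.002, -1.0]]
wrist_force: [-3.7, -0.8, 17.2]
width: 0.37
grip_force: 61.6
```

Request:
shift_gripper --moves '[0,0,0.001,0,0,0,0.001,0,0,0,0.001,0]'

```text
clock: 7.65
position: [0.4372, -0.2404, 0.0356]
tcp_rot: [[0.961, 0.275, 0.002], [0.275, -0.961, -0.003], [0.001, 0.003, -1.0]]
wrist_force: [-6.3, 0.0, 25.9]
width: 0.376
grip_force: 62.6
```

```bash
python3 -c "
from h import *
a=snap('scene','s4')
cv2.imwrite('pics/c4.png',crop(a,160,110,80,70,7))"
```

```text
(no output)
```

View pics/c4.png

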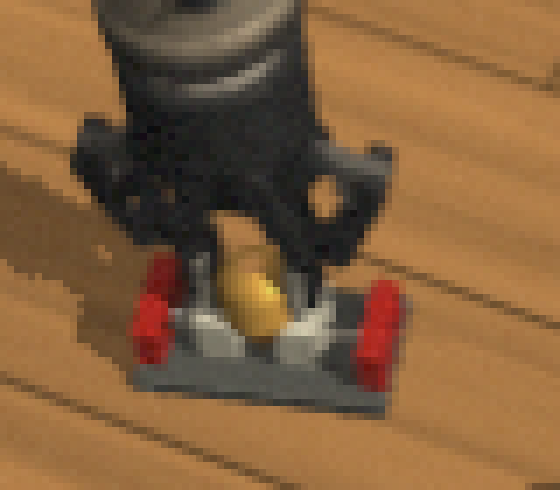

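Request:
shift_gripper --moves '[0,0,-0.002,0,0,0,-0.002,0,0,0,-0.002,0]'

```text
clock: 8.0
position: [0.4367, -0.2391, 0.0358]
tcp_rot: [[0.961, 0.276, 0.001], [0.276, -0.961, -0.001], [0.0, 0.001, -1.0]]
wrist_force: [-1.5, -1.3, 10.2]
width: 0.37
grip_force: 60.9
```

Request:
shift_gripper --moves '[0,0,0,0,0,0,0,0,0,0,0,0,0,0,0,0,0,0,0,0,0,0,0,0]' --finger_gap 1.0

```text
clock: 8.6
position: [0.4364, -0.2386, 0.0352]
tcp_rot: [[0.961, 0.277, -0.0], [0.277, -0.961, 0.0], [-0.0, -0.0, -1.0]]
wrist_force: [0.7, -0.4, -0.5]
width: 0.996
grip_force: 0.0
```

Request:
shift_gripper --moves '[0,0,-0.02,0,0,0,-0.05,0,0,0,-0.08,0,0,0,-0.11,0,0,0,-0.11,0]'

```text
clock: 9.1
position: [0.4389, -0.2397, 0.1491]
tcp_rot: [[0.961, 0.276, 0.007], [0.276, -0.961, -0.003], [0.006, 0.005, -1.0]]
wrist_force: [0.5, -0.1, 0.3]
width: 0.999
grip_force: 0.0
```

```bash
python3 -c "
from h import *
a=snap('scene','s5'); b=snap('top','t5')
g=blobs(a,(17,155,100),(32,255,255),(180,135,40,35))[0]; c=contour(g[2])
print(g[0],g[1])
for z in(.045,.05,.055): print(cast('scene',[g[1]],z))
# white drum top view
w=blobs(b,(0,0,120),(179,75,255),(235,190,35,40))[0];q,r=cv2.minEnclosingCircle(cast('top',contour(w[2]),.08).astype(np.float32));print('drum top',w[0],q,r)
w=blobs(cv2.imread('pics/s2.png'),(0,0,100),(179,75,255),(250,170,35,40))[0];cc=contour(w[2]);print('scene s2',w[0],cc.min(0),cc.max(0))
go(.485,.0105,.1)
cv2.imwrite('pics/c5.png',np.hstack([crop(a,160,110,80,70,5),crop(b,215,175,80,70,5)]))"
```

```text
96 [196.9375 151.125 ]
[[ 0.43836922 -0.23783355]]
[[ 0.44140277 -0.23553195]]
[[ 0.44443632 -0.23323036]]
drum top 168 (0.4854834973812103, 0.01102355308830738) 0.023708879947662354
scene s2 205 [259. 179.] [274. 197.]
shift [ 0.1153 -0.2263  0.0456] turn 0 | at [ 0.4367 -0.2388  0.1457] head -73.95 j7 -56.3 t 9.2
```

View pics/c5.png

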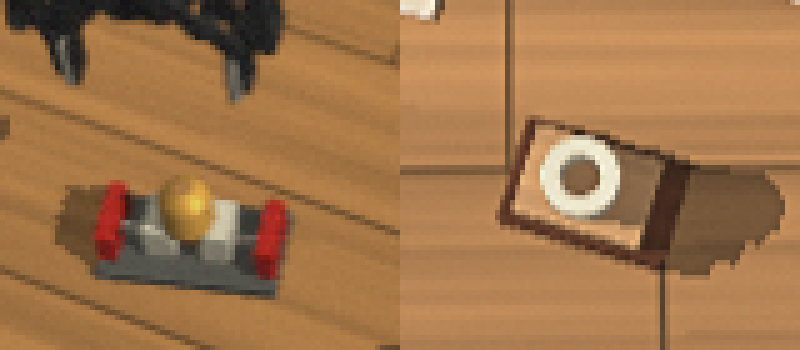

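Request:
shift_gripper --moves '[0.02,-0.04,0,0,0.04,-0.08,0,0,0.06,-0.12,0.01,0,0.08,-0.157,0.02,0,0.1,-0.196,0.03,0,0.112,-0.22,0.036,0,0.1155,-0.2265,0.036,0,0.1155,-0.2265,0.036,0]'

```text
clock: 10.0
position: [0.4841, 0.0118, 0.1082]
tcp_rot: [[0.96, 0.279, -0.002], [0.279, -0.96, 0.0], [-0.002, -0.001, -1.0]]
wrist_force: [0.5, -0.9, 0.1]
width: 0.999
grip_force: 0.0
```

Request:
shift_gripper --moves '[0,0,0,0,0,0,0,0,0,0,0,0]'

```text
clock: 10.3
position: [0.4847, 0.0094, 0.1094]
tcp_rot: [[0.962, 0.274, 0.0], [0.274, -0.962, -0.001], [-0.0, 0.001, -1.0]]
wrist_force: [-0.0, -0.1, -0.0]
width: 0.998
grip_force: 0.0
```

```bash
python3 -c "
from h import *
go(.4855,.011,.052)"
```

```text
shift [ 0.0012 -0.0013  0.0574] turn 0 | at [0.4847 0.0094 0.1094] head -74.09 j7 -90.2 t 10.3
```

Request:
shift_gripper --moves '[0.001,-0.001,0.02,0,0.001,-0.001,0.04,0,0.001,-0.001,0.05,0,0.001,-0.001,0.055,0,0.001,-0.001,0.057,0,0.001,-0.001,0.057,0,0.001,-0.001,0.057,0]'

```text
clock: 11.0
position: [0.486, 0.0122, 0.0529]
tcp_rot: [[0.961, 0.276, 0.001], [0.276, -0.961, 0.0], [0.001, 0.0, -1.0]]
wrist_force: [0.5, -0.9, -0.3]
width: 0.997
grip_force: 0.0
```

Request:
shift_gripper --moves '[0,0,0,0,0,0,0,0,0,0,0,0,0,0,0,0,0,0,0,0,0,0,0,0,0,0,0,0]' --finger_gap 0.0

```text
clock: 11.7
position: [0.4859, 0.0122, 0.0528]
tcp_rot: [[0.961, 0.277, 0.001], [0.277, -0.961, -0.0], [0.001, 0.0, -1.0]]
wrist_force: [-1.2, -0.0, 5.6]
width: 0.513
grip_force: 61.2
```

Request:
shift_gripper --moves '[0,0,-0.002,0,0,0,-0.005,0,0,0,-0.012,0,0,0,-0.025,0,0,0,-0.04,0,0,0,-0.055,0,0,0,-0.07,0,0,0,-0.07,0]'

```text
clock: 12.5
position: [0.4872, 0.0124, 0.1249]
tcp_rot: [[0.961, 0.276, 0.005], [0.276, -0.961, 0.0], [0.005, 0.001, -1.0]]
wrist_force: [0.9, -0.1, -0.9]
width: 0.516
grip_force: 60.9
```

```bash
python3 -c "
from h import *
a=snap('scene','s6')
go(.642,-.1427,.1)
cv2.imwrite('pics/c6.png',crop(a,226,135,80,80,7))"
```

```text
shift [0.1066 0.1919 0.0242] turn 0 | at [0.4864 0.0122 0.1237] head -73.96 j7 -89.9 t 12.55
```

View pics/c6.png

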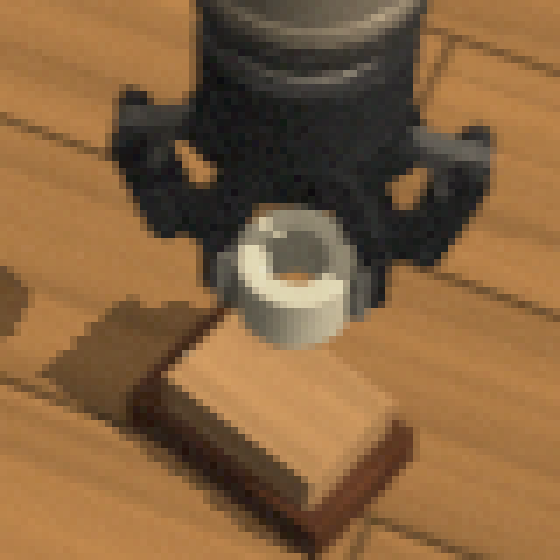

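Request:
shift_gripper --moves '[0.016,0.029,0,0,0.032,0.058,0,0,0.048,0.087,0,0,0.064,0.115,0,0,0.08,0.144,0.01,0,0.096,0.173,0.02,0,0.105,0.189,0.03,0,0.1065,0.192,0.04,0]'

```text
clock: 13.35
position: [0.6415, -0.1454, 0.0808]
tcp_rot: [[0.962, 0.274, -0.0], [0.274, -0.962, -0.001], [-0.001, 0.001, -1.0]]
wrist_force: [-0.3, -0.1, -0.3]
width: 0.509
grip_force: 61.0
```

Request:
shift_gripper --moves '[0,0,0,0,0,0,0,0,0,0,0,0]'

```text
clock: 13.65
position: [0.6407, -0.1415, 0.0828]
tcp_rot: [[0.961, 0.278, 0.0], [0.278, -0.961, 0.0], [0.0, -0.0, -1.0]]
wrist_force: [0.8, -0.2, -0.2]
width: 0.512
grip_force: 61.0
```

```bash
python3 -c "
from h import *
go(.642,-.1427,.016)"
```

```text
shift [0.0009 0.0015 0.0668] turn 0 | at [ 0.6407 -0.1415  0.0828] head -73.86 j7 -74.0 t 13.65
```

Request:
shift_gripper --moves '[0.001,0.001,0.02,0,0.001,0.001,0.04,0,0.001,0.001,0.05,0,0.001,0.001,0.056,0,0.001,0.001,0.06,0,0.001,0.001,0.062,0,0.001,0.001,0.062,0,0.001,0.001,0.062,0]'

```text
clock: 14.45
position: [0.6426, -0.1437, 0.0209]
tcp_rot: [[0.961, 0.276, 0.001], [0.276, -0.961, -0.0], [0.001, 0.0, -1.0]]
wrist_force: [-0.7, -0.8, 0.1]
width: 0.509
grip_force: 61.0
```

Request:
shift_gripper --moves '[0,0,0.002,0,0,0,0.004,0,0,0,0.004,0,0,0,0.004,0]'

```text
clock: 14.85
position: [0.6421, -0.1435, 0.0162]
tcp_rot: [[0.961, 0.277, -0.0], [0.277, -0.961, 0.0], [-0.0, -0.0, -1.0]]
wrist_force: [-0.2, -0.8, -0.4]
width: 0.511
grip_force: 61.0
```

Request:
shift_gripper --moves '[0,0,0.001,0,0,0,0.001,0,0,0,0.001,0]'

```text
clock: 15.15
position: [0.6423, -0.1436, 0.016]
tcp_rot: [[0.961, 0.276, 0.0], [0.276, -0.961, -0.0], [0.0, 0.0, -1.0]]
wrist_force: [-2.5, 0.5, 5.9]
width: 0.51
grip_force: 61.5
```

Contact. Open, retreat, and look at the block and slab.

Request:
shift_gripper --moves '[0,0,0,0,0,0,0,0,0,0,0,0,0,0,0,0,0,0,0,0,0,0,0,0,0,0,0,0]' --finger_gap 1.0

```text
clock: 15.85
position: [0.6422, -0.1435, 0.0153]
tcp_rot: [[0.961, 0.277, -0.0], [0.277, -0.961, 0.0], [-0.0, -0.0, -1.0]]
wrist_force: [-0.3, -0.1, 0.6]
width: 1.002
grip_force: 0.0
```

Request:
shift_gripper --moves '[0,0,-0.01,0,0,0,-0.03,0,0,0,-0.06,0,0,0,-0.09,0,0,0,-0.12,0,0,0,-0.12,0,0,0,-0.12,0]'

```text
clock: 16.55
position: [0.6427, -0.1437, 0.1368]
tcp_rot: [[0.961, 0.276, 0.002], [0.276, -0.961, -0.0], [0.002, 0.001, -1.0]]
wrist_force: [-0.5, -0.4, -0.8]
width: 1.003
grip_force: 0.0
```

Create q.py:
```python
from h import *
a=snap('scene','s7'); b=snap('top','t7')
w=blobs(a,(0,0,120),(179,75,255),(170,195,50,50))[0]; c=contour(w[2]); print('white scene',w[0],c.min(0),c.max(0))
cv2.imwrite('pics/c7.png',np.vstack([np.hstack([crop(a,236,165,60,55,6),crop(b,225,188,60,55,6)]),np.hstack([crop(a,165,190,60,40,6),crop(b,270,140,60,40,6)])]))
H=lambda im,pts:[cv2.cvtColor(im,cv2.COLOR_BGR2HSV)[y,x].tolist() for x,y in pts]
print('top block lit/shadow/slab/wood',H(b,[(243,208),(258,213),(271,213),(230,196),(280,216)]))
```

```bash
python3 q.py
```

```text
white scene 498 [180. 210.] [210. 238.]
top block lit/shadow/slab/wood [[15, 120, 214], [15, 118, 218], [9, 134, 76], [14, 136, 195], [15, 130, 122]]
```

View pics/c7.png

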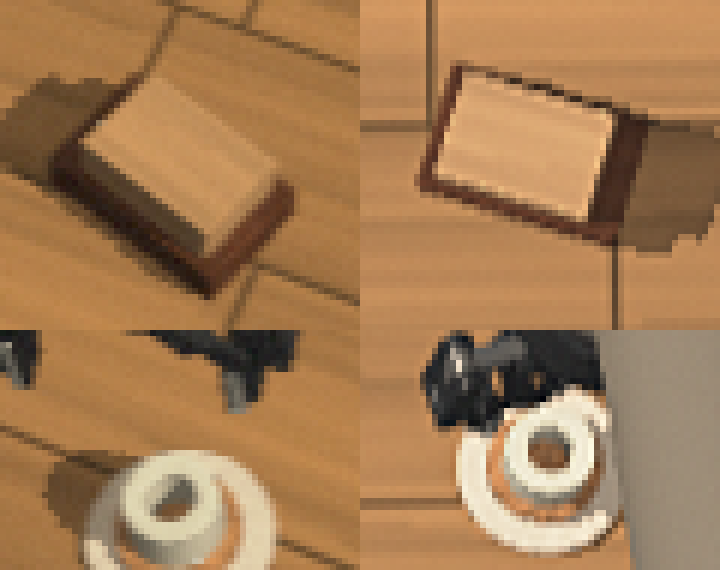

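Create b.py:
```python
from h import *
b=cv2.imread('pics/t7.png')
for vmin,smax in((198,128),(203,126),(203,135)):
    g=blobs(b,(8,60,vmin),(22,smax,255),(234,197,36,32))[0]
    m=cv2.morphologyEx(g[2],cv2.MORPH_OPEN,np.ones((3,3),np.uint8))
    r=cv2.minAreaRect(cast('top',contour(m),.05).astype(np.float32)); print(vmin,g[0],np.round(r[0],4),np.round(r[1],4),r[2])
px=np.array([(102,76),(255,113),(228,222),(78,178)])/6+[225,188]-.5
c=cast('top',px,.05); print('hand',c.mean(0),np.linalg.norm(c-np.roll(c,-1,0),axis=1),[np.degrees(np.arctan2(*(d)[::-1])) for d in(c[1]-c[0],c[2]-c[3])])
go(.48,.0,.1)
```

```bash
python3 b.py
```

```text
198 441 [0.4834 0.0079] [0.0756 0.05  ] 73.3909683227539
203 435 [0.4838 0.0078] [0.0755 0.05  ] 72.80461120605469
203 435 [0.4838 0.0078] [0.0755 0.05  ] 72.80461120605469
hand [0.48280159 0.00724833] [0.07715658 0.05488413 0.07602469 0.051457  ] [np.float64(-104.24038998720769), np.float64(-106.82953000982127)]
shift [-0.1154 -0.1826  0.0349] turn 0 | at [ 0.6414 -0.1435  0.1347] head -73.95 j7 -73.1 t 16.65
```

```bash
python3 -c "
from h import *
go(.4836,.0077,.075,-16.6)"
```

```text
shift [-0.1098 -0.189   0.0599] turn -57.35 | at [ 0.6414 -0.1435  0.1347] head -73.95 j7 -73.1 t 16.65
```

Request:
shift_gripper --moves '[-0.016,-0.026,0,-8,-0.032,-0.053,0,-16,-0.048,-0.079,0,-24,-0.064,-0.106,0,-32,-0.08,-0.13,0,-40,-0.1,-0.16,0,-48,-0.112,-0.185,0.02,-55,-0.1145,-0.191,0.04,-57.4]'

```text
clock: 17.45
position: [0.4766, 0.0105, 0.0944]
tcp_rot: [[0.278, 0.961, -0.002], [0.961, -0.278, 0.001], [0.0, -0.002, -1.0]]
wrist_force: [0.8, -0.5, -1.0]
width: 0.997
grip_force: 0.0
```

Request:
shift_gripper --moves '[0,0,0,0,0,0,0,0,0,0,0,0,0,0,0,0]'

```text
clock: 17.85
position: [0.4803, 0.0078, 0.096]
tcp_rot: [[0.287, 0.958, 0.001], [0.958, -0.287, -0.0], [0.0, 0.001, -1.0]]
wrist_force: [0.1, -0.4, 0.6]
width: 1.003
grip_force: 0.0
```

```bash
python3 -c "
from h import *
go(.4836,.0077,.028,-16.6)"
```

```text
shift [0.0008 0.0031 0.068 ] turn -0.05 | at [0.4803 0.0078 0.096 ] head -16.65 j7 -40.1 t 17.85
```

Request:
shift_gripper --moves '[0.001,0.003,0.02,0,0.001,0.003,0.04,0,0.001,0.003,0.055,0,0.001,0.003,0.063,0,0.001,0.003,0.067,0,0.001,0.003,0.069,0,0.001,0.003,0.069,0,0.001,0.003,0.069,0]'

```text
clock: 18.65
position: [0.483, 0.0084, 0.0269]
tcp_rot: [[0.285, 0.959, 0.001], [0.959, -0.285, -0.0], [0.0, 0.001, -1.0]]
wrist_force: [0.0, -0.4, -0.1]
width: 1.001
grip_force: 0.0
```

Request:
shift_gripper --moves '[0,0,0,0,0,0,0,0,0,0,0,0,0,0,0,0,0,0,0,0,0,0,0,0]' --finger_gap 0.0

```text
clock: 19.25
position: [0.4829, 0.0084, 0.0269]
tcp_rot: [[0.285, 0.959, 0.001], [0.959, -0.285, -0.0], [0.0, 0.001, -1.0]]
wrist_force: [-1.4, -1.0, 6.5]
width: 0.623
grip_force: 63.0
```

Request:
shift_gripper --moves '[0,0,-0.002,0,0,0,-0.004,0,0,0,-0.008,0,0,0,-0.015,0,0,0,-0.03,0,0,0,-0.045,0,0,0,-0.06,0,0,0,-0.06,0]'

```text
clock: 20.05
position: [0.4839, 0.0086, 0.0883]
tcp_rot: [[0.285, 0.959, 0.004], [0.959, -0.285, 0.0], [0.001, 0.004, -1.0]]
wrist_force: [-0.0, 0.1, -1.3]
width: 0.619
grip_force: 62.9
```

```bash
python3 -c "
from h import *
a=snap('scene','s8')
go(.4680,.2629,.08,4.7)
cv2.imwrite('pics/c8.png',crop(a,226,135,80,80,7))"
```

```text
shift [ 0.2396 -0.0872  0.0072] turn -21.26 | at [0.4833 0.0084 0.0872] head -16.56 j7 -40.9 t 20.1
```

View pics/c8.png

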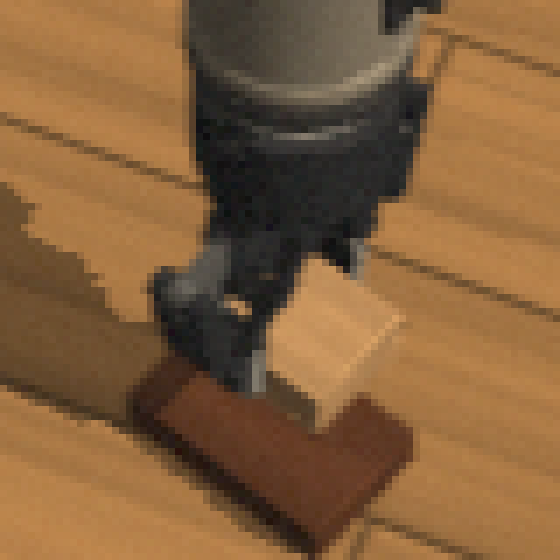

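Request:
shift_gripper --moves '[0.03,-0.011,0,-3,0.06,-0.022,0,-6,0.09,-0.033,0,-9,0.12,-0.044,0,-12,0.15,-0.055,0,-15,0.18,-0.066,0,-18,0.21,-0.077,0,-20,0.23,-0.084,0,-21.3]'

```text
clock: 20.9
position: [0.4664, 0.2553, 0.0856]
tcp_rot: [[-0.086, 0.996, -0.001], [0.996, 0.086, 0.001], [0.001, -0.001, -1.0]]
wrist_force: [-1.0, 0.3, -0.0]
width: 0.614
grip_force: 62.8
```

Request:
shift_gripper --moves '[0.009,-0.001,0,0,0.009,-0.001,0,0,0.009,-0.001,0,0,0.009,-0.001,0,0,0.009,-0.001,0,0]'

```text
clock: 21.4
position: [0.4661, 0.2602, 0.0862]
tcp_rot: [[-0.081, 0.997, 0.0], [0.997, 0.081, -0.001], [-0.001, -0.0, -1.0]]
wrist_force: [1.0, -0.3, -1.0]
width: 0.624
grip_force: 62.8
```

```bash
python3 -c "
from h import *
go(.4680,.2629,.02,4.7)"
```

```text
shift [0.0025 0.0021 0.0662] turn -0.06 | at [0.4661 0.2602 0.0862] head 4.64 j7 -51.7 t 21.4
```

Request:
shift_gripper --moves '[0.002,0.002,0.015,0,0.002,0.002,0.03,0,0.002,0.002,0.042,0,0.002,0.002,0.052,0,0.002,0.002,0.06,0,0.002,0.002,0.065,0,0.002,0.002,0.065,0,0.002,0.002,0.065,0]'

```text
clock: 22.2
position: [0.4677, 0.2641, 0.0215]
tcp_rot: [[-0.083, 0.997, 0.0], [0.997, 0.083, 0.0], [0.0, 0.0, -1.0]]
wrist_force: [-0.2, 0.6, -1.4]
width: 0.617
grip_force: 62.8
```

Request:
shift_gripper --moves '[0,0,0.002,0,0,0,0.004,0,0,0,0.005,0,0,0,0.005,0,0,0,0.005,0]'

```text
clock: 22.7
position: [0.4676, 0.2639, 0.0163]
tcp_rot: [[-0.083, 0.997, 0.0], [0.997, 0.083, 0.0], [0.0, 0.0, -1.0]]
wrist_force: [0.6, -0.0, -1.0]
width: 0.618
grip_force: 62.8
```

Request:
shift_gripper --moves '[0,0,0.001,0,0,0,0.001,0,0,0,0.001,0]'

```text
clock: 23.0
position: [0.4677, 0.2639, 0.0159]
tcp_rot: [[-0.083, 0.997, 0.001], [0.997, 0.083, -0.0], [-0.0, 0.001, -1.0]]
wrist_force: [-1.9, -0.9, 6.5]
width: 0.615
grip_force: 63.6
```

Contact as calculated; release, retreat and measure everything including the slab.

Request:
shift_gripper --moves '[0,0,0,0,0,0,0,0,0,0,0,0,0,0,0,0,0,0,0,0,0,0,0,0]' --finger_gap 1.0

```text
clock: 23.6
position: [0.4675, 0.2639, 0.0153]
tcp_rot: [[-0.083, 0.997, -0.0], [0.997, 0.083, 0.0], [0.0, -0.0, -1.0]]
wrist_force: [0.3, 0.2, 0.1]
width: 0.995
grip_force: 0.0
```

Request:
shift_gripper --moves '[0,0,-0.01,0,0,0,-0.03,0,0,0,-0.06,0,0,0,-0.09,0,0,0,-0.11,0,0,0,-0.11,0,0,0,-0.11,0]'

```text
clock: 24.3
position: [0.4677, 0.2638, 0.1258]
tcp_rot: [[-0.083, 0.997, 0.001], [0.997, 0.083, 0.0], [0.0, 0.001, -1.0]]
wrist_force: [0.3, -0.6, -0.6]
width: 0.998
grip_force: 0.0
```

Create q2.py:
```python
from h import *
a=snap('scene','s9'); b=snap('top','t9')
for n,im,box in(('top',b,(230,190,45,45)),('scene',a,(236,165,60,55))):
  for hi in((14,255,95),(13,255,110),(13,255,125)):
    g=blobs(im,(0,100,40),hi,box)[0]; m=cv2.morphologyEx(g[2],cv2.MORPH_CLOSE,np.ones((3,3),np.uint8))
    r=cv2.minAreaRect(cast(n,contour(m),.024).astype(np.float32)); print(n,g[0],np.round(r[0],4),np.round(r[1],4),round(r[2],1))
cv2.imwrite('pics/c9.png',np.vstack([np.hstack([crop(a,236,165,60,55,6),crop(b,225,188,60,55,6)]),np.hstack([crop(a,322,200,60,44,6),crop(b,145,198,60,44,6)])]))
go(.48,.01,.07,-13.4)
```

```bash
python3 q2.py
```

```text
top 553 [0.4817 0.005 ] [0.111 0.067] 70.6
top 684 [0.4812 0.0033] [0.1052 0.0692] 74.4
top 769 [0.4812 0.0033] [0.1052 0.0692] 74.4
scene 707 [0.4892 0.0051] [0.1133 0.0764] 71.7
scene 775 [0.4893 0.0044] [0.1105 0.0757] 71.8
scene 780 [0.489  0.0045] [0.1107 0.0757] 72.3
shift [-0.2534 -0.0079  0.0547] turn 18.15 | at [0.467  0.2633 0.1245] head 4.75 j7 -49.4 t 24.4
```

View pics/c9.png

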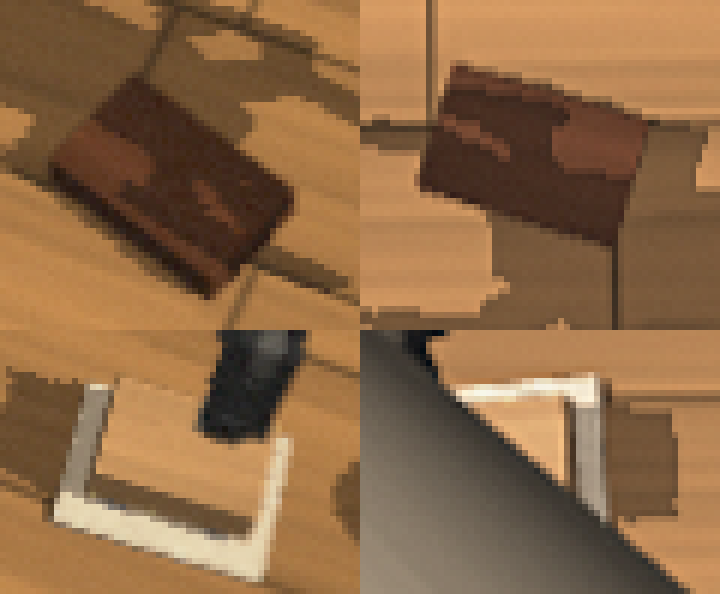

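```bash
python3 -c "
from h import *
go(.4826,.003,.05,-15.6)"
```

```text
shift [-0.2606 -0.0059  0.0748] turn 20.35 | at [0.467  0.2633 0.1245] head 4.75 j7 -49.4 t 24.4
```

Request:
shift_gripper --moves '[-0.032,-0.001,0,3,-0.064,-0.002,0,6,-0.096,-0.004,0,9,-0.128,-0.005,0,12,-0.16,-0.006,0,15,-0.192,-0.007,0,18,-0.225,-0.007,0.02,20,-0.25,-0.007,0.04,20.3]'

```text
clock: 25.2
position: [0.481, 0.0118, 0.0843]
tcp_rot: [[0.271, 0.963, -0.0], [0.963, -0.271, -0.001], [-0.001, -0.0, -1.0]]
wrist_force: [-0.1, 0.4, -0.6]
width: 0.997
grip_force: 0.0
```

Request:
shift_gripper --moves '[-0.008,0,0.02,0,-0.008,0,0.02,0,-0.008,0,0.02,0,-0.008,0,0.02,0,-0.008,0,0.02,0]'

```text
clock: 25.7
position: [0.4798, 0.0076, 0.0662]
tcp_rot: [[0.266, 0.964, 0.002], [0.964, -0.266, 0.0], [0.001, 0.001, -1.0]]
wrist_force: [0.3, 0.3, -0.3]
width: 1.0
grip_force: 0.0
```

```bash
python3 -c "
from h import *
go(.4826,.003,.001,-15.6)"
```

```text
shift [-0.0037  0.0038  0.0652] turn 0.15 | at [0.4798 0.0076 0.0662] head -15.45 j7 -41.2 t 25.7
```

Request:
shift_gripper --moves '[-0.003,0.003,0.01,0,-0.003,0.003,0.025,0,-0.003,0.003,0.025,0,-0.003,0.003,0.025,0]'

```text
clock: 26.1
position: [0.4811, 0.0028, 0.0401]
tcp_rot: [[0.268, 0.964, -0.001], [0.964, -0.268, 0.0], [-0.0, -0.001, -1.0]]
wrist_force: [0.3, -0.7, 0.3]
width: 1.0
grip_force: 0.0
```

```bash
python3 -c "
from h import *
go(.4826,.003,.001,-15.6)"
```

```text
shift [0.0006 0.0015 0.0391] turn 0.07 | at [0.4811 0.0028 0.0401] head -15.53 j7 -42.6 t 26.1
```

Request:
shift_gripper --moves '[0,0.001,0.01,0,0,0.001,0.02,0,0,0.001,0.028,0,0,0.001,0.034,0,0,0.001,0.037,0,0,0.001,0.039,0,0,0.001,0.039,0]'

```text
clock: 26.8
position: [0.4821, 0.0025, 0.0011]
tcp_rot: [[0.268, 0.963, -0.0], [0.963, -0.268, -0.0], [-0.0, -0.0, -1.0]]
wrist_force: [-0.8, -0.6, 0.1]
width: 1.001
grip_force: 0.0
```

Request:
shift_gripper --moves '[0,0,0,0,0,0,0,0,0,0,0,0,0,0,0,0,0,0,0,0,0,0,0,0]' --finger_gap 0.0

```text
clock: 27.4
position: [0.4825, 0.0025, 0.002]
tcp_rot: [[0.268, 0.963, 0.001], [0.963, -0.268, -0.0], [0.0, 0.001, -1.0]]
wrist_force: [-1.6, 0.2, 6.4]
width: 0.755
grip_force: 65.6
```

Request:
shift_gripper --moves '[0,0,-0.002,0,0,0,-0.004,0,0,0,-0.008,0,0,0,-0.015,0,0,0,-0.03,0,0,0,-0.045,0,0,0,-0.06,0,0,0,-0.07,0]'

```text
clock: 28.2
position: [0.4826, 0.0025, 0.0727]
tcp_rot: [[0.268, 0.963, 0.001], [0.963, -0.268, -0.0], [0.0, 0.001, -1.0]]
wrist_force: [0.8, -0.9, -2.2]
width: 0.756
grip_force: 66.3
```

```bash
python3 -c "
from h import *
a=snap('scene','s10')
go(.6538,.1562,.07,-13.4)
cv2.imwrite('pics/c10.png',crop(a,226,135,80,80,7))"
```

```text
shift [0.1937 0.123  0.0041] turn -2.15 | at [0.4833 0.0025 0.0737] head -15.55 j7 -40.2 t 28.25
```

View pics/c10.png

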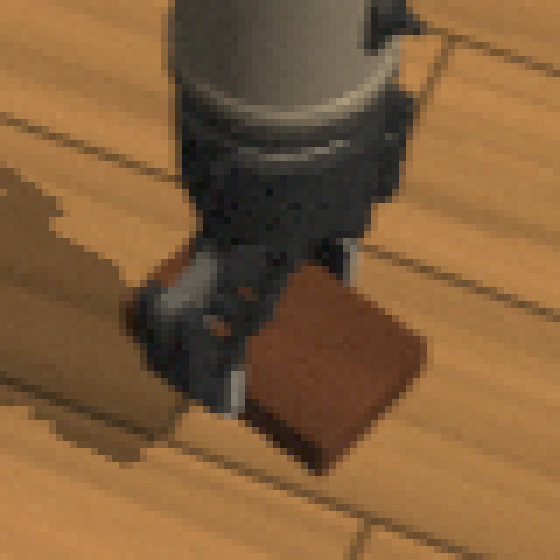

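Request:
shift_gripper --moves '[0.02,0.013,0,-0.5,0.045,0.029,0,-1,0.075,0.048,0,-1.5,0.105,0.067,0,-2,0.135,0.086,0,-2.1,0.162,0.103,0,-2.1,0.183,0.116,0,-2.1,0.1935,0.123,0,-2.1]'

```text
clock: 29.05
position: [0.6534, 0.1581, 0.0708]
tcp_rot: [[0.231, 0.973, 0.0], [0.973, -0.231, 0.001], [0.001, -0.0, -1.0]]
wrist_force: [-0.6, 0.3, -0.8]
width: 0.757
grip_force: 66.3
```

Request:
shift_gripper --moves '[0,0,0,0,0,0,0,0,0,0,0,0,0,0,0,0]'

```text
clock: 29.45
position: [0.6519, 0.1545, 0.0713]
tcp_rot: [[0.234, 0.972, -0.001], [0.972, -0.234, -0.001], [-0.001, -0.0, -1.0]]
wrist_force: [-0.3, -0.2, -1.9]
width: 0.758
grip_force: 66.3
```

```bash
python3 -c "
from h import *
go(.6538,.1562,.021,-13.4)"
```

```text
shift [0.0021 0.0014 0.0503] turn -0.11 | at [0.6519 0.1545 0.0713] head -13.51 j7 -48.3 t 29.45
```

Request:
shift_gripper --moves '[0.001,0.001,0.012,0,0.001,0.001,0.024,0,0.001,0.001,0.034,0,0.001,0.001,0.042,0,0.001,0.001,0.047,0,0.001,0.001,0.05,0,0.001,0.001,0.05,0,0.001,0.001,0.05,0]'

```text
clock: 30.25
position: [0.654, 0.1568, 0.0216]
tcp_rot: [[0.232, 0.973, 0.001], [0.973, -0.232, 0.0], [0.0, 0.001, -1.0]]
wrist_force: [1.0, 0.5, -0.9]
width: 0.754
grip_force: 66.4
```

Request:
shift_gripper --moves '[0,0,0.002,0,0,0,0.004,0,0,0,0.005,0,0,0,0.005,0,0,0,0.005,0]'

```text
clock: 30.75
position: [0.6538, 0.1567, 0.0163]
tcp_rot: [[0.233, 0.973, 0.0], [0.973, -0.233, -0.0], [-0.0, 0.0, -1.0]]
wrist_force: [0.2, 0.2, -1.3]
width: 0.757
grip_force: 66.4
```

Request:
shift_gripper --moves '[0,0,0.001,0,0,0,0.002,0,0,0,0.002,0,0,0,0.002,0]'

```text
clock: 31.15
position: [0.6539, 0.1568, 0.0151]
tcp_rot: [[0.233, 0.973, 0.0], [0.973, -0.233, -0.0], [-0.0, 0.0, -1.0]]
wrist_force: [-2.3, -1.2, 5.8]
width: 0.758
grip_force: 67.1
```

Request:
shift_gripper --moves '[0,0,0,0,0,0,0,0,0,0,0,0,0,0,0,0,0,0,0,0,0,0,0,0]' --finger_gap 1.0

```text
clock: 31.75
position: [0.6537, 0.1567, 0.0142]
tcp_rot: [[0.233, 0.973, -0.0], [0.973, -0.233, -0.0], [-0.0, -0.0, -1.0]]
wrist_force: [-0.6, -0.5, -0.8]
width: 1.002
grip_force: 0.0
```

Request:
shift_gripper --moves '[0,0,-0.01,0,0,0,-0.03,0,0,0,-0.06,0,0,0,-0.1,0,0,0,-0.15,0,0,0,-0.18,0,0,0,-0.2,0,0,0,-0.2,0]'

```text
clock: 32.55
position: [0.6556, 0.1576, 0.2191]
tcp_rot: [[0.233, 0.973, 0.007], [0.973, -0.233, 0.002], [0.004, 0.006, -1.0]]
wrist_force: [0.6, 0.3, -0.2]
width: 1.001
grip_force: 0.0
```

Request:
shift_gripper --moves '[0,0.03,0,0,0,0.06,0,0,0,0.1,0,0,0,0.13,0,0,0,0.16,0,0,0,0.17,0,0,0,0.17,0,0]'

```text
clock: 33.25
position: [0.8195, 0.116, 0.2118]
tcp_rot: [[0.234, 0.972, -0.002], [0.972, -0.234, -0.001], [-0.001, -0.002, -1.0]]
wrist_force: [-0.1, -0.0, -1.1]
width: 1.003
grip_force: 0.0
```

```bash
python3 -c "
from h import *
a=snap('scene','s11'); b=snap('top','t11')
cv2.imwrite('pics/c11.png',np.vstack([crop(a,160,130,230,165,3)]))
g=blobs(a,(17,155,100),(32,255,255),(180,135,40,35))[0];print(g[1],ctrl.state()['wrist_force'])"
```

```text
[197.09278351 151.08247423] [-0.13487951  0.42691642  0.32879526]
```

View pics/c11.png

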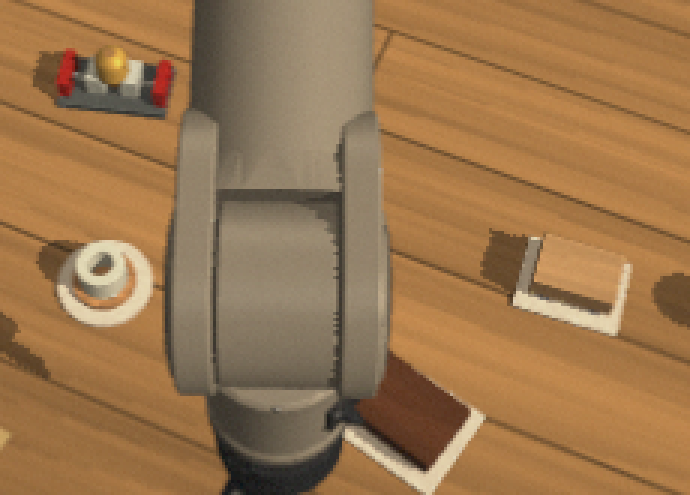

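View pics/t11.png

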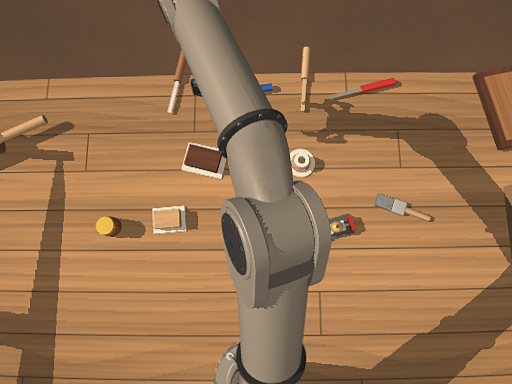

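The top view shows the slab (205,158), the block (168,219) and the drum (301,160), each seated on its board. The scene view shows the finial in the clamp at (197,151). The jar and brush have not moved.

```bash
python3 -c "
from h import *
for n,p in(('slab',[.6538,.1562,.037]),('block',[.468,.2629,.039]),('drum',[.642,-.1427,.043])): print(n,proj('top',[p]))
print(ctrl.sign_off())"
```

```text
slab [[203.04239131 157.15634852]]
block [[166.11269977 218.07919468]]
drum [[301.48428096 159.31009315]]
the job is handed in; nothing more can be done
None
```

I took the pedestal down in order and handed the job in at about 33 s. The last pictures show the finial home in the clamp, the drum on the cork, the block on the blue strips, the slab on the green strips, and the jar and brush unmoved; the hand-in returned no verdict.

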